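# Close the flow cell evenly

### The arm

A 6-joint arm with a two-finger parallel gripper is mounted at the origin on the work surface. World frame = base frame: x ahead of the robot, y to its left, z up, the work surface at z = 0. Lengths are in m, angles in rad, forces in N, time in s.
With the tool pointing down it reaches from about 0.325 to 1 m from the base axis. Payload 5.1 kg.
Tool frame: the origin (TCP) lies midway between the tips of the shut fingers; the grasp point (between the pads) lies 19 mm behind it; z points along the fingers, y is the direction in which the jaws open and shut (so a half turn about z gives the same grasp; the last joint's range is limited). The gripper opens to 85 mm and grips with 20 to 120 N. Pads are 22 mm wide; open, the fingers measure 114 mm over their backs; the gripper's body (76 mm by 85 mm) begins 54 mm behind the grasp point. The pads swing forward as they close: fully open they stand 13 mm farther back than shut.
Start: joints at [-1.368, 0.124, 1.65, -0, 1.367, -0.083], TCP at [0.183, -0.624, 0.231] pointing down, gripper open.
Joint ranges: [-2.61, 2.61], [-1.02, 2.33], [0.03, 2.71], [-1.35, 4.49], [0.32, 2.68], [-2.91, 2.91]. Speed limits (rad/s): [2.57, 2.57, 3.14, 3.14, 3.14, 3.14].

### API

Orientations are given as a unit quaternion [x, y, z, w].
In Python, from station import robot, viewer, nets gives the robot as it stands.
- The arm moves only by the tool jog_arm, never from a script. Its argument "series" is one flat list of numbers, 4 for each row, row after row: the shift along the tool's x, y, z in mm, then the turn about the tool's z in degrees. A call has 1 to 12 rows; each row shifts and turns the commanded pose from where the row before left it, along the tool's axes as they then stand; what a row does not reach is not made up. A row lasts 1/12 s, in which the tool goes at most 41.7 mm and 7.16 degrees, less where a joint would pass 70% of its speed; a pose out of reach is approached as far as the arm can. A call with a gripper value outside its range is refused whole. "grip" is the opening, from 0 (shut) to 1 (fully open), set as the call begins (left out, the last holds). The fingers move at their own pace and stop on an object; "squeeze" is the grip in N (left out, the last holds). Time passes only in rows, so rows that do not move let the fingers close. It gives the time, the measured TCP pose, the force and the opening at its end, in the units of the state.
- robot.sense(): the state, without advancing time (a new reading comes with each control period).
- viewer.grab_frame(name): name is "side" or "top"; returns the picture (420x560x3 uint8, red, green, blue); there is no depth.
- viewer.get_calibration(name): a dict with "fx", "fy", "cx", "cy" (pixels), "R" (3x3) and "t" (3): a world point X has camera coordinates R X + t. Camera axes: x right, y down, z forward; pixel columns grow to the right and rows downward; lengths in m; the calibration is good to about 2 mm. A picture is of the moment at which its call begins. get_calibration takes no time and is no camera call.
- robot.sign_off(): hands the job in, once; it reports no verdict.
Trained networks look in the newest picture that a camera, given by its name, has taken for a name from the list of things; names that differ only in an ending like _2 or _b are one class to them, and where a whole thing is asked for, a point or a joint stands for the part that bears it (a point fixed in the world has none). Each returns a list of dicts, best first, with "conf" (0 to 1); they miss things now and then, are a little off and sometimes report something else, mostly with a low value. They report only what shows in the picture. A call takes as long as a camera call. They do not tell look-alikes from the thing itself.
- nets.boxes_of(camera, name): "pixel" ([column, row] in pixels, amid what is visible of it).
- nets.regions_of(camera, name): "region" (420x560 bool, what is visible of it) and "pixel" ([column, row] in pixels, amid what is visible of it).
The state is a dict: "time_s": time; "joints": joint angles; "qd": joint speeds; "tau": joint torques, N m; "ee_pos": TCP position; "eef_rot": TCP orientation; "ft_force": force on the tool from outside, world axes, zero at the start; "moment": the same for the moment, N m; "grip_width": opening from 0.0 (shut) to 1.0 (fully open).
Only numpy, scipy, OpenCV 4.12 (cv2) and the standard library are available. Lean on these libraries where they do the work, as an engineer would, in place of code of your own. Each camera call takes 0.05 s, during which the arm holds its last target.

### The job

Close the flow cell: tighten its four red crank screws clockwise, crosswise (opposite ones one after the other) and a little at a time, in at least two rounds, so that the steel cover goes down level, until it is fully home and all four screws are snug. Stop at snug, never force a screw, and leave everything else on the bench as it is.

Things in the scene. Friction and masses are not known exactly. Their poses are not given: they have to be found in the camera images.
- cell: base of the flow cell, fixed to the bench: clear square block 180 x 180 mm, 30 mm high, four vertical studs on a 110 mm square. Origin: centre of its underside, z up. Steel guides at mid-edge, 48 mm high.
- cover: steel end plate, 150 x 150 x 12 mm, about 0.7 kg; origin: centre of its underside, z up. Spring pins hold its underside 41 mm above the bench (top face 53 mm); it must be drawn down onto hard brass seats under the four screws, 1.6 to 4.4 mm below that (not known better, same for all four). The springs push back with 2 to 8 N a screw.
- crank_a: small red crank of a clamp screw on the cell frame's +x +y corner (screw axis vertical, 55 mm from the cell's centre along each cell axis); opposite (diagonal) one: crank_c. Origin: on the screw axis where its 40 mm brass foot bears on the cover (53 mm above the bench at first). Its own x points from the axis to the black handle; arm 10 to 16 mm above the origin.
- grip_a (a point): middle of the black upright handle of crank_a: a freely spinning sleeve 14 mm across, 17 to 50 mm above the crank's origin (this point 40 mm), 30 mm from the screw axis. Hold it from above and lead it round the axis; no wrist turn is needed.
- screw_a (a joint): how far screw a is in, m. Cranking clockwise seen from above tightens; it sinks 0.002 per rad (follow it down). Starts 0 to 0.0004; 0.2 mm slack to the cover at 0. Push needed at the handle, along its path: under 4 N running down; once the cover meets its seat it climbs about 2 N per 0.05 rad: 9 to 13 N is snug, 17 N overloads the cell. Stays where left.
- crank_b: small red crank of a clamp screw on the cell frame's -x +y corner (screw axis vertical, 55 mm from the cell's centre along each cell axis); opposite (diagonal) one: crank_d. Origin: on the screw axis where its 40 mm brass foot bears on the cover (53 mm above the bench at first). Its own x points from the axis to the black handle; arm 10 to 16 mm above the origin.
- grip_b (a point): middle of the black upright handle of crank_b: a freely spinning sleeve 14 mm across, 17 to 50 mm above the crank's origin (this point 40 mm), 30 mm from the screw axis. Hold it from above and lead it round the axis; no wrist turn is needed.
- screw_b (a joint): how far screw b is in, m. Cranking clockwise seen from above tightens; it sinks 0.002 per rad (follow it down). Starts 0 to 0.0004; 0.2 mm slack to the cover at 0. Push needed at the handle, along its path: under 4 N running down; once the cover meets its seat it climbs about 2 N per 0.05 rad: 9 to 13 N is snug, 17 N overloads the cell. Stays where left.
- crank_c: small red crank of a clamp screw on the cell frame's -x -y corner (screw axis vertical, 55 mm from the cell's centre along each cell axis); opposite (diagonal) one: crank_a. Origin: on the screw axis where its 40 mm brass foot bears on the cover (53 mm above the bench at first). Its own x points from the axis to the black handle; arm 10 to 16 mm above the origin.
- grip_c (a point): middle of the black upright handle of crank_c: a freely spinning sleeve 14 mm across, 17 to 50 mm above the crank's origin (this point 40 mm), 30 mm from the screw axis. Hold it from above and lead it round the axis; no wrist turn is needed.
- screw_c (a joint): how far screw c is in, m. Cranking clockwise seen from above tightens; it sinks 0.002 per rad (follow it down). Starts 0 to 0.0004; 0.2 mm slack to the cover at 0. Push needed at the handle, along its path: under 4 N running down; once the cover meets its seat it climbs about 2 N per 0.05 rad: 9 to 13 N is snug, 17 N overloads the cell. Stays where left.
- crank_d: small red crank of a clamp screw on the cell frame's +x -y corner (screw axis vertical, 55 mm from the cell's centre along each cell axis); opposite (diagonal) one: crank_b. Origin: on the screw axis where its 40 mm brass foot bears on the cover (53 mm above the bench at first). Its own x points from the axis to the black handle; arm 10 to 16 mm above the origin.
- grip_d (a point): middle of the black upright handle of crank_d: a freely spinning sleeve 14 mm across, 17 to 50 mm above the crank's origin (this point 40 mm), 30 mm from the screw axis. Hold it from above and lead it round the axis; no wrist turn is needed.
- screw_d (a joint): how far screw d is in, m. Cranking clockwise seen from above tightens; it sinks 0.002 per rad (follow it down). Starts 0 to 0.0004; 0.2 mm slack to the cover at 0. Push needed at the handle, along its path: under 4 N running down; once the cover meets its seat it climbs about 2 N per 0.05 rad: 9 to 13 N is snug, 17 N overloads the cell. Stays where left.
- vial0: small clear glass vial with white cap, 28 mm across, 52 mm tall; bystander, origin at its underside
- vial1: small clear glass vial with red cap, 28 mm across, 52 mm tall; bystander, origin at its underside
- vial2: small clear glass vial with white cap, 28 mm across, 52 mm tall; bystander, origin at its underside
- wrench: steel wrench, 150 mm long, lying flat; bystander, origin at its underside (lying: middle)
- spare_ring: orange plastic ring, 52 mm across, 6 mm high; bystander, origin at its underside
- reagent: clear glass bottle with blue cap, 80 mm across, 170 mm tall; bystander, origin at its underside
- beaker: small glass beaker, 60 mm across, 70 mm tall; bystander, origin at its underside
There are look-alikes about, which are no part of the job. Of the things like the cover, leave any that is turquoise; of the rest the larger one is meant.

How it is judged:
On the way, in this order (a step that is already met when the one before it is completed fails the run):
1. first round: all four screws screwed down by at least 1 mm (half a radian) (value of joint each of screw_a, screw_b, screw_c, screw_d above 0.001 m), for 0.1 s.
2. cover home: all four screws bear on the cover with more than 14 N (contact force between each of crank_a, crank_b, crank_c, crank_d and cover above 14 N), for 0.2 s.
At the end, for the whole second after the job is handed in: all four screws bear on the cover with more than 14 N each (cover home on its seats), cover level within 0.012 rad and at rest, bystanders within 20 mm of where they were (all of step 2 and angle between cover's own z axis and vertical below 0.012 rad and linear speed of cover below 0.01 m/s and distance of each of vial0, vial1, vial2, wrench, spare_ring, reagent, beaker from where it was at the start of the episode below 0.02 m); the robot touches nothing.
It fails at once if a screw is overtightened: it bears on the cover with more than 75 N (contact force between any of crank_a, crank_b, crank_c, crank_d and cover above 75 N).
It fails at once if not crosswise: two neighbouring screws are tightened 0.7 mm (a third of a radian) or more ahead of both others ((value of joint each of screw_a, screw_b above 0.0012 m and value of joint each of screw_c, screw_d below 0.0005 m) or (value of joint each of screw_a, screw_b above 0.0022 m and value of joint each of screw_c, screw_d below 0.0015 m) or (value of joint each of screw_a, screw_b above 0.0032 m and value of joint each of screw_c, screw_d below 0.0025 m) or (value of joint each of screw_b, screw_c above 0.0012 m and value of joint each of screw_a, screw_d below 0.0005 m) or (value of joint each of screw_b, screw_c above 0.0022 m and value of joint each of screw_a, screw_d below 0.0015 m) or (value of joint each of screw_b, screw_c above 0.0032 m and value of joint each of screw_a, screw_d below 0.0025 m) or (value of joint each of screw_c, screw_d above 0.0012 m and value of joint each of screw_a, screw_b below 0.0005 m) or (value of joint each of screw_c, screw_d above 0.0022 m and value of joint each of screw_a, screw_b below 0.0015 m) or (value of joint each of screw_c, screw_d above 0.0032 m and value of joint each of screw_a, screw_b below 0.0025 m) or (value of joint each of screw_d, screw_a above 0.0012 m and value of joint each of screw_b, screw_c below 0.0005 m) or (value of joint each of screw_d, screw_a above 0.0022 m and value of joint each of screw_b, screw_c below 0.0015 m) or (value of joint each of screw_d, screw_a above 0.0032 m and value of joint each of screw_b, screw_c below 0.0025 m)).
It fails at once if not a little at a time: a screw is down 2.6 mm (1.3 rad) or bears with over 30 N while another is not yet down 0.7 mm (((value of joint screw_a above 0.0026 m or contact force between crank_a and cover above 30 N) and value of joint screw_b below 0.0007 m) or ((value of joint screw_a above 0.0026 m or contact force between crank_a and cover above 30 N) and value of joint screw_c below 0.0007 m) or ((value of joint screw_a above 0.0026 m or contact force between crank_a and cover above 30 N) and value of joint screw_d below 0.0007 m) or ((value of joint screw_b above 0.0026 m or contact force between crank_b and cover above 30 N) and value of joint screw_a below 0.0007 m) or ((value of joint screw_b above 0.0026 m or contact force between crank_b and cover above 30 N) and value of joint screw_c below 0.0007 m) or ((value of joint screw_b above 0.0026 m or contact force between crank_b and cover above 30 N) and value of joint screw_d below 0.0007 m) or ((value of joint screw_c above 0.0026 m or contact force between crank_c and cover above 30 N) and value of joint screw_a below 0.0007 m) or ((value of joint screw_c above 0.0026 m or contact force between crank_c and cover above 30 N) and value of joint screw_b below 0.0007 m) or ((value of joint screw_c above 0.0026 m or contact force between crank_c and cover above 30 N) and value of joint screw_d below 0.0007 m) or ((value of joint screw_d above 0.0026 m or contact force between crank_d and cover above 30 N) and value of joint screw_a below 0.0007 m) or ((value of joint screw_d above 0.0026 m or contact force between crank_d and cover above 30 N) and value of joint screw_b below 0.0007 m) or ((value of joint screw_d above 0.0026 m or contact force between crank_d and cover above 30 N) and value of joint screw_c below 0.0007 m)).
It fails at once if the cover tips more than 0.05 rad (angle between cover's own z axis and vertical above 0.05 rad).
It fails at once if a bystander is moved by more than 30 mm (distance of any of vial0, vial1, vial2, wrench, spare_ring, reagent, beaker from where it was at the start of the episode above 0.03 m).
It also fails if it takes over 72 s, if anything falls off the work surface, if the arm or the gripper's body presses on something with over 40 N, if the wrist force passes 120 N, or if a joint passes its speed limit or range.

## Working session

There is one attempt and no reset: what is moved stays moved. The work goes in short steps, Python scripts to look and compute and a tool call to move; the robot and the scene stay as the last step left them, time stands still between calls to the robot, and variables do not carry over. Pictures are saved under pics/ and viewed, and the job is handed in when it is done.

Besides the shell and the picture viewer there is one more tool, called after "Call:" as name(argument=value, ...), one argument or row to a line, values as JSON. jog_arm: Moves the arm, as the interface text tells. Its arguments: {"type":"object","properties":{"series":{"type":"array","items":{"type":"number"}},"grip":{"type":"number"},"squeeze":{"type":"number"}},"required":["series"]}

```bash
ls; mkdir -p pics; python3 - <<'E'
from station import robot, viewer, nets
import cv2
s=robot.sense(); print(s)
for c in("side","top"):
    im=viewer.grab_frame(c); cv2.imwrite(f"pics/{c}0.png",im[:,:,::-1]); print(viewer.get_calibration(c))
    for n in("cell","cover","crank_a","grip_a"):
        print(c,n,[(d["pixel"],round(d["conf"],2)) for d in nets.boxes_of(c,n)])
E
```

```text
pics
{'time_s': 0.0, 'joints': array([-1.36761602e+00,  1.24514083e-01,  1.65166619e+00,  3.99396969e-06,
        1.36748903e+00, -8.25922665e-02]), 'qd': array([-0.00078522,  0.00095649, -0.00081743,  0.00100712, -0.00196196,
        0.00114146]), 'tau': array([-1.12807167e-03, -4.23618615e+01, -3.65448511e+01, -3.29853776e-05,
        7.07778512e-03, -1.90283833e-05]), 'ee_pos': array([ 0.18308981, -0.62305123,  0.23005182]), 'eef_rot': array([ 9.89808635e-01,  1.42400099e-01, -6.06148834e-05, -1.03655443e-03]), 'ft_force': array([-0.18489661, -0.02111945,  0.7607201 ]), 'moment': array([ 0.00111755, -0.00643098,  0.01361549]), 'grip_width': 0.9987638823309155}
{'fx': 452.5957049245248, 'fy': 452.5957049245248, 'cx': 277.1880890081955, 'cy': 214.46775832781825, 'R': array([[-9.90217597e-01, -1.39530966e-01,  4.68597502e-04],
       [-8.33501438e-02,  5.88815863e-01, -8.03958104e-01],
       [ 1.11901133e-01, -7.96132519e-01, -5.94685755e-01]]), 't': array([0.49670484, 0.11833395, 1.373603  ])}
side cell [([254.3, 236.1], 0.94)]
side cover [([318.7, 189.3], 0.95), ([331.5, 270.8], 0.85), ([256.5, 226.5], 0.71)]
side crank_a [([264.6, 208.2], 0.73), ([230.2, 213.7], 0.71), ([280.7, 226.5], 0.64), ([245.3, 236.2], 0.52)]
side grip_a [([244.0, 232.0], 0.66), ([283.2, 217.3], 0.59), ([225.8, 210.2], 0.49), ([261.7, 198.3], 0.42)]
{'fx': 491.478942582157, 'fy': 491.478942582157, 'cx': 286.3158683351317, 'cy': 199.2554474186103, 'R': array([[ 0.01088839, -0.9999213 ,  0.00623116],
       [-0.99627957, -0.01138108, -0.08542532],
       [ 0.08548952, -0.00527784, -0.99632509]]), 't': array([-0.02984054,  0.51908674,  1.40829599])}
top cell [([270.8, 197.9], 0.75)]
top cover [([231.0, 268.3], 0.91), ([380.8, 247.1], 0.57), ([278.5, 184.7], 0.56)]
top crank_a [([253.7, 173.5], 0.66), ([286.2, 154.4], 0.66), ([274.0, 205.4], 0.51), ([309.4, 191.0], 0.5)]
top grip_a []
```

```bash
python3 - <<'E'
import cv2
a=cv2.imread("pics/side0.png")[150:300,150:400]; b=cv2.imread("pics/top0.png")[110:270,180:380]
cv2.imwrite("pics/sc.png",cv2.resize(a,(800,480),interpolation=cv2.INTER_CUBIC));cv2.imwrite("pics/tc.png",cv2.resize(b,(750,600),interpolation=cv2.INTER_CUBIC))
E
```

```text
(no output)
```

View pics/top0.png

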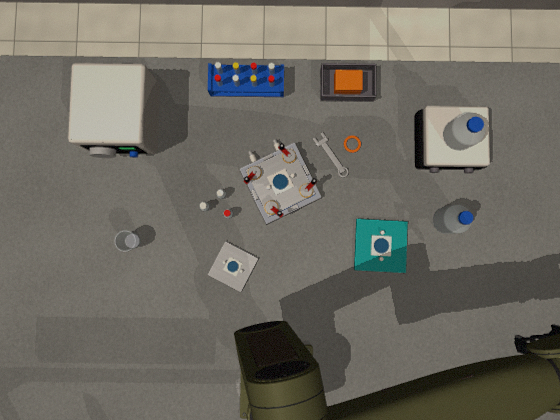

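View pics/side0.png

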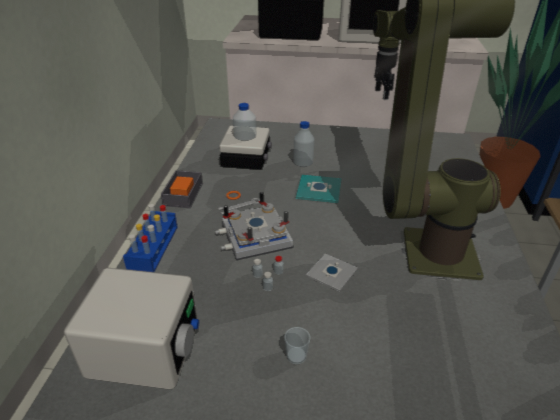

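```bash
sleep 1
```

```text
(no output)
```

View pics/tc.png

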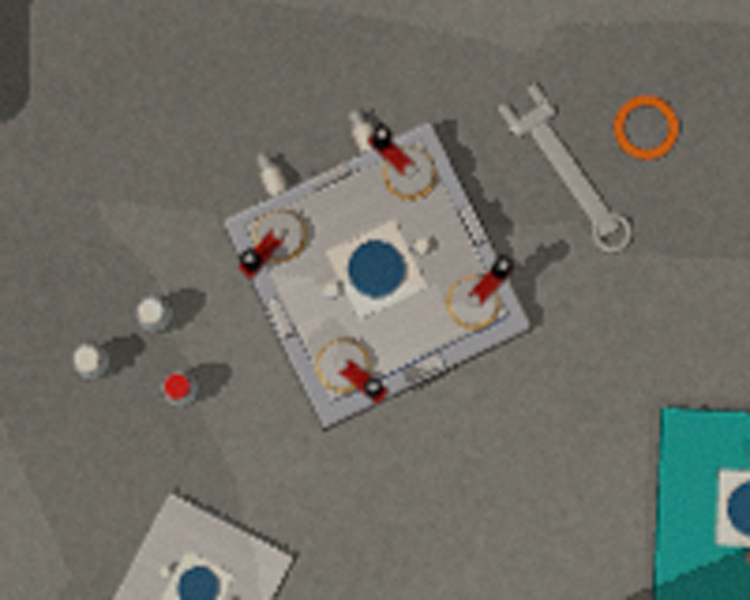

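View pics/sc.png

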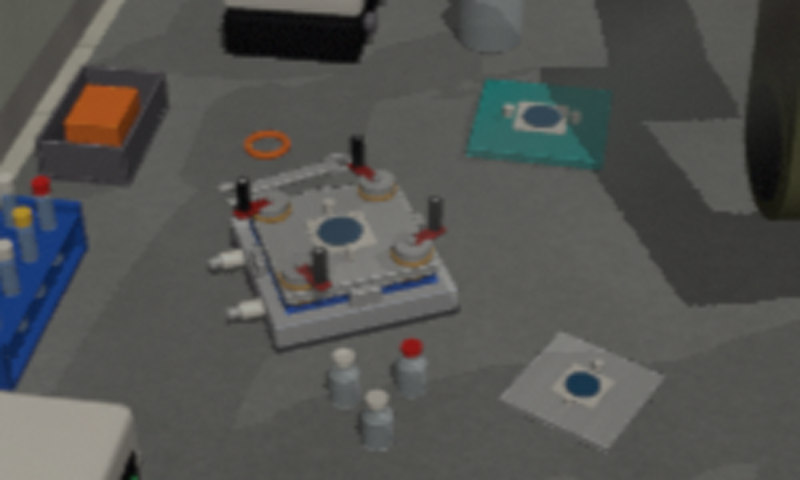

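The top view shows the four-crank cell at about (280,183). The small plate at (232,266) and the turquoise one at (381,246) are the look-alikes. Next I'll locate the handles and feet precisely.

```bash
cat > h.py <<'E'
import numpy as np
from station import robot, viewer, nets
def ray(c,px):
    k=viewer.get_calibration(c); R=np.array(k["R"]);t=np.array(k["t"])
    d=R.T@np.array([(px[0]-k["cx"])/k["fx"],(px[1]-k["cy"])/k["fy"],1]); o=-R.T@t
    return o,d/np.linalg.norm(d)
def atz(c,px,z):
    o,d=ray(c,px); return o+d*(z-o[2])/d[2]
def proj(c,X):
    k=viewer.get_calibration(c); p=np.array(k["R"])@X+np.array(k["t"])
    return np.array([k["fx"]*p[0]/p[2]+k["cx"],k["fy"]*p[1]/p[2]+k["cy"]])
def tri(pa,pb):
    (o1,d1),(o2,d2)=ray("side",pa),ray("top",pb)
    A=np.stack([d1,-d2],1); s=np.linalg.lstsq(A,o2-o1,rcond=None)[0]
    p,q=o1+s[0]*d1,o2+s[1]*d2; return (p+q)/2,np.linalg.norm(p-q)
E
python3 - <<'E'
from h import *
f=lambda u,v:np.array([180+u/3.75,110+v/3.75])
ft=[f(410,172),f(278,235),f(343,365),f(473,300)]
ht=[f(380,135),f(250,258),f(373,388),f(502,267)]
F=np.array([atz("top",p,.055) for p in ft]);H=np.array([atz("top",p,.103) for p in ht])
co=np.array([atz("top",p,.030) for p in [f(432,124),f(226,218),f(325,428),f(530,327)]])
print(F.round(4),F.mean(0),np.linalg.norm(F-np.roll(F,1,0),axis=1)); print(H.round(4)); print(co.mean(0),np.linalg.norm(co-np.roll(co,1,0),axis=1))
d=H-F; print(np.linalg.norm(d[:,:2],axis=1),np.degrees(np.arctan2(d[:,1],d[:,0])))
# side handle tops: crop 3.2, offset 150,150
g=lambda u,v:np.array([150+u/3.2,150+v/3.2])
st={'TL':g(243,182),'L':g(320,250),'B':g(435,200),'R':g(357,139)}
for i,n in enumerate(['TL','L','B','R']):
    print(n,tri(st[n],ht[i]),proj("side",H[i]),st[n])
print('side center', atz('side',g(340,230),.053),atz('top',f(376,268),.053))
E
```

```text
[[ 0.6415 -0.0312  0.055 ]
 [ 0.5917  0.0689  0.055 ]
 [ 0.4931  0.018   0.055 ]
 [ 0.5437 -0.0801  0.055 ]] [ 0.56749914 -0.00607744  0.055     ] [0.10932117 0.11171003 0.11099046 0.11037682]
[[ 0.6604 -0.0082  0.103 ]
 [ 0.5678  0.0862  0.103 ]
 [ 0.4732 -0.0053  0.103 ]
 [ 0.5633 -0.099   0.103 ]]
[ 0.56599283 -0.00770306  0.03      ] [0.1759052  0.17628477 0.18022699 0.17629381]
[0.02978363 0.02959233 0.03065712 0.02723678] [  50.44788231  144.14299802 -130.4654653   -44.06627135]
TL (array([ 0.66144083, -0.00809034,  0.10162879]), np.float64(0.0014495119565247603)) [226.46768201 206.55532807] [225.9375 206.875 ]
L (array([0.56833653, 0.08631152, 0.10232637]), np.float64(0.0009744598509060869)) [250.36188781 227.95652705] [250.    228.125]
B (array([ 0.47444825, -0.00518697,  0.10148814]), np.float64(0.0023596111695649326)) [286.75069307 212.14553845] [285.9375 212.5   ]
R (array([ 0.56500799, -0.09904567,  0.10003398]), np.float64(0.0027466702668127126)) [262.50123105 192.77116567] [261.5625 193.4375]
side center [ 0.56888097 -0.00880838  0.053     ] [ 0.56755809 -0.00604979  0.053     ]
```

Call:
jog_arm(
  series=[0,0,0,5.5,0,0,0,5.5,0,0,0,5.4,23.8,-32.8,0,0,23.8,-32.8,0,0,23.8,-32.8,0,0,23.8,-32.8,0,0,23.8,-32.8,0,0,23.8,-32.8,0,0,23.8,-32.8,0,0,23.8,-32.8,0,0,23.8,-32.8,0,0],
  grip=0.5,
  squeeze=50,
)

```text
time_s: 1.5
ee_pos: [0.3983, -0.3268, 0.2317]
eef_rot: [1.0, -0.0, 0.0, 0.0]
ft_force: [0.2, -0.4, 0.7]
grip_width: 0.498
```

Call:
jog_arm(
  series=[23.8,-32.7,0,0,23.8,-32.7,0,0,23.8,-32.7,0,0,23.8,-32.7,0,0,23.8,-32.7,0,0,23.8,-32.7,0,0,23.8,-32.7,0,0,0,0,38,0,0,0,38,0,0,0,30,0,0,0,30,0,0,0,20,0],
)

```text
time_s: 2.5
ee_pos: [0.5625, -0.0989, 0.0719]
eef_rot: [1.0, 0.0, -0.002, -0.001]
ft_force: [-0.7, -0.2, 0.3]
grip_width: 0.502
```

```bash
python3 - <<'E'
from h import *
import cv2
s=robot.sense();print(s["ee_pos"],s["ft_force"])
a=viewer.grab_frame("side")[150:300,150:400,::-1]
cv2.imwrite("pics/s1.png",cv2.resize(a,(800,480),interpolation=cv2.INTER_CUBIC))
E
```

```text
[ 0.56253282 -0.09890984  0.07188826] [-0.67219321 -0.21150959  0.27328644]
```

View pics/s1.png

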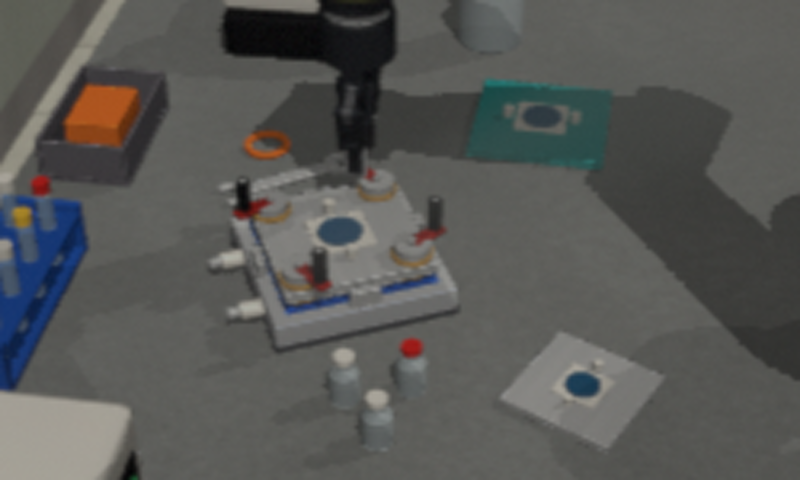

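The gripper stands over the right-hand handle near (355,160) in the crop, with a finger in front of it. I'll close it now.

Call:
jog_arm(
  series=[0,0,0,0,0,0,0,0,0,0,0,0,0,0,0,0,0,0,0,0],
  grip=0,
  squeeze=50,
)

```text
time_s: 2.97
ee_pos: [0.5648, -0.0992, 0.0767]
eef_rot: [1.0, -0.0, 0.001, -0.0]
ft_force: [-0.7, 3.5, -1.2]
grip_width: 0.146
```

```bash
cat > arc.py <<'E'
import numpy as np,sys
# arc.py theta0_deg step_deg n : rows (dx,dy,dz) tool
t=np.radians(float(sys.argv[1]));s=np.radians(float(sys.argv[2]));n=int(sys.argv[3]);r=30
out=[]
for i in range(n):
    a,b=t-i*s,t-(i+1)*s
    out+= [round(r*(np.cos(b)-np.cos(a)),1),round(-r*(np.sin(b)-np.sin(a)),1),round(2*s,2),0]
print(out, "sum",np.array(out).reshape(-1,4).sum(0))
E
python3 arc.py -42 4.7 8; python3 arc.py 142 4.7 8;python3 arc.py 49 4.7 8;python3 arc.py -130.5 4.7 8
```

```text
[np.float64(-1.7), np.float64(1.8), np.float64(0.16), 0, np.float64(-1.9), np.float64(1.6), np.float64(0.16), 0, np.float64(-2.0), np.float64(1.5), np.float64(0.16), 0, np.float64(-2.1), np.float64(1.3), np.float64(0.16), 0, np.float64(-2.2), np.float64(1.1), np.float64(0.16), 0, np.float64(-2.3), np.float64(0.9), np.float64(0.16), 0, np.float64(-2.3), np.float64(0.7), np.float64(0.16), 0, np.float64(-2.4), np.float64(0.5), np.float64(0.16), 0] sum [-16.9    9.4    1.28   0.  ]
[np.float64(1.6), np.float64(-1.9), np.float64(0.16), 0, np.float64(1.7), np.float64(-1.7), np.float64(0.16), 0, np.float64(1.9), np.float64(-1.6), np.float64(0.16), 0, np.float64(2.0), np.float64(-1.4), np.float64(0.16), 0, np.float64(2.1), np.float64(-1.3), np.float64(0.16), 0, np.float64(2.2), np.float64(-1.1), np.float64(0.16), 0, np.float64(2.3), np.float64(-0.9), np.float64(0.16), 0, np.float64(2.4), np.float64(-0.7), np.float64(0.16), 0] sum [ 16.2  -10.6    1.28   0.  ]
[np.float64(1.8), np.float64(1.7), np.float64(0.16), 0, np.float64(1.6), np.float64(1.8), np.float64(0.16), 0, np.float64(1.5), np.float64(2.0), np.float64(0.16), 0, np.float64(1.3), np.float64(2.1), np.float64(0.16), 0, np.float64(1.1), np.float64(2.2), np.float64(0.16), 0, np.float64(1.0), np.float64(2.3), np.float64(0.16), 0, np.float64(0.8), np.float64(2.3), np.float64(0.16), 0, np.float64(0.6), np.float64(2.4), np.float64(0.16), 0] sum [ 9.7  16.8   1.28  0.  ]
[np.float64(-1.8), np.float64(-1.7), np.float64(0.16), 0, np.float64(-1.7), np.float64(-1.8), np.float64(0.16), 0, np.float64(-1.5), np.float64(-1.9), np.float64(0.16), 0, np.float64(-1.3), np.float64(-2.1), np.float64(0.16), 0, np.float64(-1.2), np.float64(-2.2), np.float64(0.16), 0, np.float64(-1.0), np.float64(-2.3), np.float64(0.16), 0, np.float64(-0.8), np.float64(-2.3), np.float64(0.16), 0, np.float64(-0.6), np.float64(-2.4), np.float64(0.16), 0] sum [ -9.9  -16.7    1.28   0.  ]
```

Call:
jog_arm(
  series=[-1.7,1.8,0.16,0,-1.9,1.6,0.16,0,-2,1.5,0.16,0,-2.1,1.3,0.16,0,-2.2,1.1,0.16,0,-2.3,0.9,0.16,0,-2.3,0.7,0.16,0,-2.4,0.5,0.16,0,0,0,0,0],
)

```text
time_s: 3.72
ee_pos: [0.5484, -0.1078, 0.0753]
eef_rot: [1.0, -0.001, 0.002, -0.001]
ft_force: [1.5, 8.2, -0.7]
grip_width: 0.143
```

Call:
jog_arm(
  series=[0,0,0,0,0,0,0,0,0,0,-25,0,0,0,-25,0,3.5,-32.4,0,0,3.5,-32.4,0,0,3.5,-32.4,0,0,3.5,-32.4,0,0,3.5,-32.4,0,0,3.5,-32.4,0,0,0,0,25,0,0,0,23,0],
  grip=0.5,
)

```text
time_s: 4.72
ee_pos: [0.5714, 0.0867, 0.0788]
eef_rot: [1.0, 0.001, 0.004, 0.0]
ft_force: [0.0, 0.6, -1.2]
grip_width: 0.498
```

Call:
jog_arm(
  series=[0,0,0,0,0,0,0,0,0,0,0,0,0,0,0,0,0,0,0,0],
  grip=0,
)

```text
time_s: 5.13
ee_pos: [0.5674, 0.0855, 0.0762]
eef_rot: [1.0, -0.001, -0.001, -0.001]
ft_force: [-3.5, 4.0, -4.7]
grip_width: 0.143
```

Call:
jog_arm(
  series=[1.6,-2.0,0.16,0,1.7,-1.8,0.16,0,1.9,-1.7,0.16,0,2.0,-1.5,0.16,0,2.1,-1.4,0.16,0,2.2,-1.2,0.16,0,2.3,-0.9,0.16,0,2.4,-0.7,0.16,0,0,0,0,0],
)

```text
time_s: 5.88
ee_pos: [0.5829, 0.0978, 0.0749]
eef_rot: [1.0, -0.001, -0.002, -0.002]
ft_force: [-6.6, 7.1, -1.5]
grip_width: 0.141
```

Call:
jog_arm(
  series=[0,0,0,0,0,0,0,0,0,0,-25,0,0,0,-25,0,19,26.1,0,0,19,26.1,0,0,19,26,0,0,19.2,26,0,0,0,0,20,0,0,0,29,0],
  grip=0.5,
)

```text
time_s: 6.72
ee_pos: [0.6666, -0.0111, 0.082]
eef_rot: [1.0, -0.002, 0.007, 0.001]
ft_force: [0.8, 0.5, -0.4]
grip_width: 0.499
```

Call:
jog_arm(
  series=[0,0,0,0,0,0,0,0,0,0,0,0,0,0,0,0,0,0,0,0],
  grip=0,
)

```text
time_s: 7.13
ee_pos: [0.6609, -0.0076, 0.0765]
eef_rot: [1.0, 0.0, 0.0, 0.0]
ft_force: [0.1, -0.8, -6.8]
grip_width: 0.146
```

Call:
jog_arm(
  series=[1.8,1.7,0.16,0,1.6,1.8,0.16,0,1.5,2.0,0.16,0,1.3,2.1,0.16,0,1.1,2.2,0.16,0,1.0,2.3,0.16,0,0.8,2.3,0.16,0,0.6,2.4,0.16,0,0,0,0,0],
)

```text
time_s: 7.88
ee_pos: [0.6698, -0.0252, 0.0747]
eef_rot: [1.0, -0.0, -0.001, 0.0]
ft_force: [-7.0, 0.9, 0.2]
grip_width: 0.142
```

Call:
jog_arm(
  series=[0,0,0,0,0,0,0,0,0,0,-25,0,0,0,-25,0,-32.8,-3.5,0,0,-32.8,-3.5,0,0,-32.8,-3.5,0,0,-32.8,-3.4,0,0,-32.8,-3.4,0,0,-32.8,-3.4,0,0,0,0,20,0,0,0,29,0],
  grip=0.5,
)

```text
time_s: 8.88
ee_pos: [0.4772, -0.0044, 0.0804]
eef_rot: [1.0, -0.0, 0.007, 0.001]
ft_force: [1.4, -0.3, 0.5]
grip_width: 0.503
```

Call:
jog_arm(
  series=[0,0,0,0,0,0,0,0,0,0,0,0,0,0,0,0,0,0,0,0],
  grip=0,
)

```text
time_s: 9.3
ee_pos: [0.4747, -0.0036, 0.0765]
eef_rot: [1.0, -0.0, 0.001, -0.0]
ft_force: [-0.4, 2.3, -1.5]
grip_width: 0.146
```

Call:
jog_arm(
  series=[-1.8,-1.7,0.16,0,-1.7,-1.8,0.16,0,-1.5,-1.9,0.16,0,-1.3,-2.1,0.16,0,-1.2,-2.2,0.16,0,-1,-2.3,0.16,0,-0.8,-2.3,0.16,0,-0.6,-2.4,0.16,0,0,0,0,0],
)

```text
time_s: 10.05
ee_pos: [0.4636, 0.0131, 0.0751]
eef_rot: [1.0, 0.0, -0.0, 0.0]
ft_force: [-3.7, -2.3, 6.8]
grip_width: 0.149
```

Call:
jog_arm(
  series=[0,0,0,0,0,0,0,0,0,0,0,0,0,0,-25,0,0,0,-25,0,0,0,0,0,0,0,0,0],
  grip=0.5,
)

```text
time_s: 10.63
ee_pos: [0.4648, 0.0131, 0.1256]
eef_rot: [1.0, -0.0, 0.002, -0.0]
ft_force: [0.1, 0.8, 0.7]
grip_width: 0.505
```

```bash
python3 - <<'E'
from h import *
import cv2
s=robot.sense();print(s["ee_pos"],s["ft_force"])
a=viewer.grab_frame("side")[150:300,150:400,::-1]
b=viewer.grab_frame("top")[110:270,180:380,::-1]
cv2.imwrite("pics/s2.png",cv2.resize(a,(800,480),interpolation=cv2.INTER_CUBIC))
cv2.imwrite("pics/t2.png",cv2.resize(b,(750,600),interpolation=cv2.INTER_CUBIC))
E
```

```text
[0.46481765 0.01313595 0.12560735] [0.07497234 0.75010725 0.69880643]
```

View pics/s2.png

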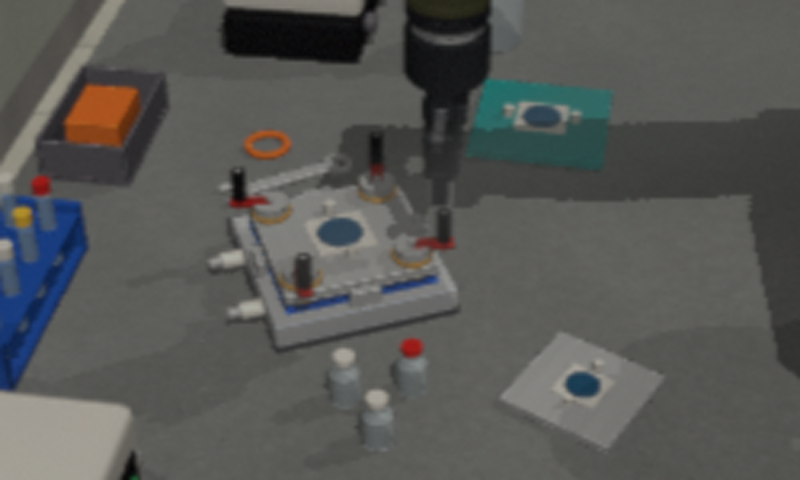

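View pics/t2.png

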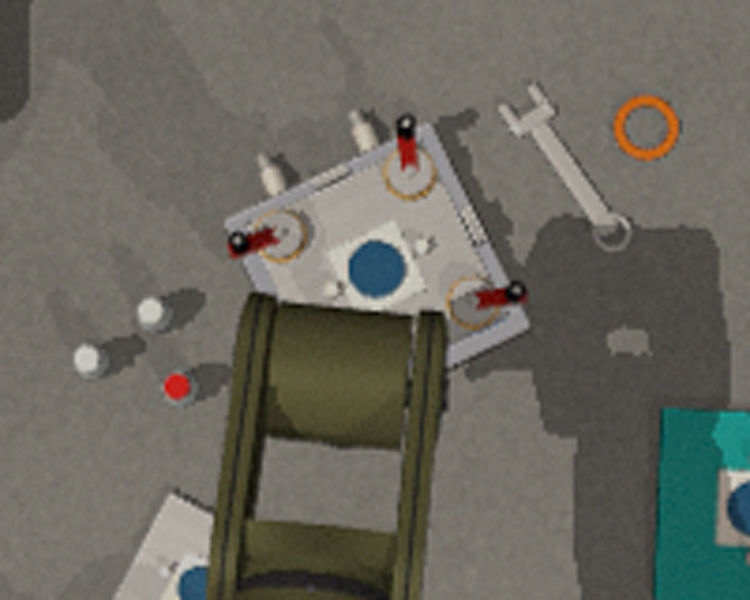

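All four cranks are turned about 38° and nothing else has moved. I've refitted the axes from the arcs. Round 2 starts with the near crank.

Call:
jog_arm(
  series=[-0.6,0,25,0,0,0,25,0,0,0,0,0],
)

```text
time_s: 10.98
ee_pos: [0.4581, 0.0135, 0.0679]
eef_rot: [1.0, -0.0, -0.006, -0.001]
ft_force: [-1.0, -0.1, -0.5]
grip_width: 0.5
```

Call:
jog_arm(
  series=[0,0,0,0,0,0,0,0,0,0,0,0,0,0,0,0,0,0,0,0],
  grip=0,
)

```text
time_s: 11.4
ee_pos: [0.4637, 0.013, 0.0751]
eef_rot: [1.0, -0.0, 0.001, -0.0]
ft_force: [-0.8, -0.3, -0.7]
grip_width: 0.145
```

```bash
cat > arc.py <<'E'
import numpy as np,sys
t=float(sys.argv[1]);st=float(sys.argv[2]);n=int(sys.argv[3]);r=30
R=np.radians
for i in range(n):
    a,b=R(t-i*st),R(t-(i+1)*st)
    print("%.1f -> %.1f"%(t-i*st,t-(i+1)*st), [round(float(r*(np.cos(b)-np.cos(a))),1),round(float(-r*(np.sin(b)-np.sin(a))),1),round(float(2*R(st)),2),0])
E
for t in -166.8 6.9 -79.3 107.1; do python3 arc.py $t 4 12; done
```

```text
-166.8 -> -170.8 [-0.4, -2.1, 0.14, 0]
-170.8 -> -174.8 [-0.3, -2.1, 0.14, 0]
-174.8 -> -178.8 [-0.1, -2.1, 0.14, 0]
-178.8 -> -182.8 [0.0, -2.1, 0.14, 0]
-182.8 -> -186.8 [0.2, -2.1, 0.14, 0]
-186.8 -> -190.8 [0.3, -2.1, 0.14, 0]
-190.8 -> -194.8 [0.5, -2.0, 0.14, 0]
-194.8 -> -198.8 [0.6, -2.0, 0.14, 0]
-198.8 -> -202.8 [0.7, -2.0, 0.14, 0]
-202.8 -> -206.8 [0.9, -1.9, 0.14, 0]
-206.8 -> -210.8 [1.0, -1.8, 0.14, 0]
-210.8 -> -214.8 [1.1, -1.8, 0.14, 0]
6.9 -> 2.9 [0.2, 2.1, 0.14, 0]
2.9 -> -1.1 [0.0, 2.1, 0.14, 0]
-1.1 -> -5.1 [-0.1, 2.1, 0.14, 0]
-5.1 -> -9.1 [-0.3, 2.1, 0.14, 0]
-9.1 -> -13.1 [-0.4, 2.1, 0.14, 0]
-13.1 -> -17.1 [-0.5, 2.0, 0.14, 0]
-17.1 -> -21.1 [-0.7, 2.0, 0.14, 0]
-21.1 -> -25.1 [-0.8, 1.9, 0.14, 0]
-25.1 -> -29.1 [-1.0, 1.9, 0.14, 0]
-29.1 -> -33.1 [-1.1, 1.8, 0.14, 0]
-33.1 -> -37.1 [-1.2, 1.7, 0.14, 0]
-37.1 -> -41.1 [-1.3, 1.6, 0.14, 0]
-79.3 -> -83.3 [-2.1, 0.3, 0.14, 0]
-83.3 -> -87.3 [-2.1, 0.2, 0.14, 0]
-87.3 -> -91.3 [-2.1, 0.0, 0.14, 0]
-91.3 -> -95.3 [-2.1, -0.1, 0.14, 0]
-95.3 -> -99.3 [-2.1, -0.3, 0.14, 0]
-99.3 -> -103.3 [-2.1, -0.4, 0.14, 0]
-103.3 -> -107.3 [-2.0, -0.6, 0.14, 0]
-107.3 -> -111.3 [-2.0, -0.7, 0.14, 0]
-111.3 -> -115.3 [-1.9, -0.8, 0.14, 0]
-115.3 -> -119.3 [-1.9, -1.0, 0.14, 0]
-119.3 -> -123.3 [-1.8, -1.1, 0.14, 0]
-123.3 -> -127.3 [-1.7, -1.2, 0.14, 0]
107.1 -> 103.1 [2.0, -0.5, 0.14, 0]
103.1 -> 99.1 [2.1, -0.4, 0.14, 0]
99.1 -> 95.1 [2.1, -0.3, 0.14, 0]
95.1 -> 91.1 [2.1, -0.1, 0.14, 0]
91.1 -> 87.1 [2.1, 0.0, 0.14, 0]
87.1 -> 83.1 [2.1, 0.2, 0.14, 0]
83.1 -> 79.1 [2.1, 0.3, 0.14, 0]
79.1 -> 75.1 [2.0, 0.5, 0.14, 0]
75.1 -> 71.1 [2.0, 0.6, 0.14, 0]
71.1 -> 67.1 [2.0, 0.7, 0.14, 0]
67.1 -> 63.1 [1.9, 0.9, 0.14, 0]
63.1 -> 59.1 [1.8, 1.0, 0.14, 0]
```

Call:
jog_arm(
  series=[-0.4,-2.1,0.14,0,-0.3,-2.1,0.14,0,-0.1,-2.1,0.14,0,0,0,0,0],
)

```text
time_s: 11.73
ee_pos: [0.4627, 0.0191, 0.0746]
eef_rot: [1.0, -0.0, 0.0, 0.0]
ft_force: [-2.7, -3.5, 4.1]
grip_width: 0.145
```

Call:
jog_arm(
  series=[0,-2.1,0.14,0,0.2,-2.1,0.14,0,0.3,-2.1,0.14,0,0,0,0,0],
)

```text
time_s: 12.07
ee_pos: [0.463, 0.0256, 0.0741]
eef_rot: [1.0, -0.0, -0.0, 0.0]
ft_force: [-4.3, -3.3, 6.4]
grip_width: 0.144
```

Call:
jog_arm(
  series=[0.3,-2.0,0,0,0.4,-2.0,0.1,0,0.6,-2.0,0.1,0,0,0,0,0],
)

```text
time_s: 12.4
ee_pos: [0.4646, 0.0316, 0.0737]
eef_rot: [1.0, -0.0, 0.0, 0.0]
ft_force: [-2.1, -3.6, 4.7]
grip_width: 0.145
```

Call:
jog_arm(
  series=[0,0,0,0,0,0,0,0,0,0,-25,0,0,0,-25,0,34.2,9.5,0,0,34.2,9.5,0,0,34.2,9.5,0,0,34.2,9.5,0,0,34.2,9.4,0,0,34.2,9.4,0,0,0,0,20,0,0,0,28,0],
  grip=0.5,
)

```text
time_s: 13.4
ee_pos: [0.6741, -0.0259, 0.0779]
eef_rot: [1.0, -0.001, 0.004, -0.0]
ft_force: [0.4, 0.4, -0.3]
grip_width: 0.498
```

Call:
jog_arm(
  series=[0,0,0,0,0,0,0,0,0,0,0,0,0,0,0,0,0,0,0,0],
  grip=0,
)

```text
time_s: 13.82
ee_pos: [0.6683, -0.0249, 0.0745]
eef_rot: [1.0, -0.0, -0.001, -0.0]
ft_force: [-0.1, -0.1, -9.5]
grip_width: 0.145
```

Call:
jog_arm(
  series=[0.2,2.1,0.3,0,0,2.1,0.3,0,-0.1,2.1,0.3,0,-0.3,2.1,0.2,0,0,0,0,0],
)

```text
time_s: 14.23
ee_pos: [0.6683, -0.0326, 0.0739]
eef_rot: [1.0, -0.0, -0.001, -0.001]
ft_force: [-1.3, 4.2, -6.8]
grip_width: 0.148
```

Call:
jog_arm(
  series=[-0.4,2.1,0.14,0,-0.5,2,0.14,0,-0.7,2,0.14,0,0,0,0,0],
)

```text
time_s: 14.57
ee_pos: [0.6669, -0.0386, 0.0734]
eef_rot: [1.0, -0.0, -0.001, -0.001]
ft_force: [-1.9, 5.5, -8.7]
grip_width: 0.145
```

Call:
jog_arm(
  series=[-0.8,1.9,0.5,0,-1.0,1.9,0.5,0,0,0,0,0],
)

```text
time_s: 14.82
ee_pos: [0.6654, -0.0422, 0.0731]
eef_rot: [1.0, -0.0, -0.0, -0.001]
ft_force: [-2.0, 6.5, -6.1]
grip_width: 0.143
```

Call:
jog_arm(
  series=[0,0,0,0,0,0,0,0,0,0,-25,0,0,0,-25,0,-29.3,16.2,0,0,-29.3,16.2,0,0,-29.3,16.2,0,0,-29.2,16.2,0,0,0,0,20,0,0,0,28,0,0,0,0,0],
  grip=0.5,
)

```text
time_s: 15.73
ee_pos: [0.5465, -0.1088, 0.0724]
eef_rot: [1.0, -0.001, -0.002, -0.0]
ft_force: [-0.6, -0.1, -1.5]
grip_width: 0.5
```

Call:
jog_arm(
  series=[0,0,0,0,0,0,0,0,0,0,0,0,0,0,0,0,0,0,0,0],
  grip=0,
)

```text
time_s: 16.15
ee_pos: [0.5505, -0.1078, 0.077]
eef_rot: [1.0, -0.0, 0.002, -0.0]
ft_force: [-0.0, 5.6, 5.3]
grip_width: 0.139
```

Call:
jog_arm(
  series=[-2.1,0,0,0,-2.1,-0.2,0,0,-2.1,-0.3,0.1,0,-2.1,-0.3,0.1,0,0,0,0,0],
)

```text
time_s: 16.57
ee_pos: [0.5416, -0.1079, 0.0764]
eef_rot: [1.0, -0.0, 0.002, 0.0]
ft_force: [1.3, 3.6, 6.8]
grip_width: 0.142
```

Call:
jog_arm(
  series=[-2.1,-0.3,0.14,0,-2.1,-0.4,0.14,0,-2,-0.6,0.14,0,0,0,0,0],
)

```text
time_s: 16.9
ee_pos: [0.5357, -0.1066, 0.076]
eef_rot: [1.0, -0.0, 0.002, 0.0]
ft_force: [3.1, 3.8, 6.3]
grip_width: 0.145
```

Call:
jog_arm(
  series=[-2,-0.8,0.1,0,-1.9,-0.9,0.1,0,0,0,0,0],
)

```text
time_s: 17.15
ee_pos: [0.532, -0.105, 0.0758]
eef_rot: [1.0, -0.0, 0.003, 0.001]
ft_force: [2.9, 2.8, 5.6]
grip_width: 0.142
```

Call:
jog_arm(
  series=[0,0,0,0,0,0,0,0,0,0,-25,0,0,0,-25,0,8.7,-33.8,0,0,8.7,-33.8,0,0,8.7,-33.8,0,0,8.7,-33.8,0,0,8.7,-33.8,0,0,8.7,-33.8,0,0,0,0,20,0,0,0,28,0],
  grip=0.5,
)

```text
time_s: 18.15
ee_pos: [0.5846, 0.0998, 0.0777]
eef_rot: [1.0, 0.002, 0.003, 0.0]
ft_force: [0.5, 0.2, -0.7]
grip_width: 0.497
```

Call:
jog_arm(
  series=[0,0,0,0,0,0,0,0,0,0,0,0,0,0,0,0,0,0,0,0],
  grip=0,
)

```text
time_s: 18.57
ee_pos: [0.5812, 0.0979, 0.0749]
eef_rot: [1.0, -0.001, -0.001, -0.0]
ft_force: [-0.4, 2.7, -9.6]
grip_width: 0.144
```

Call:
jog_arm(
  series=[2,-0.6,0.3,0,2.1,-0.5,0.3,0,2.1,-0.4,0.3,0,2.1,-0.2,0.3,0,0,0,0,0],
)

```text
time_s: 18.98
ee_pos: [0.591, 0.0998, 0.0742]
eef_rot: [1.0, -0.0, -0.0, 0.0]
ft_force: [-1.6, 1.2, -9.2]
grip_width: 0.143
```

Call:
jog_arm(
  series=[2.1,0,0.2,0,2.1,0.1,0.2,0,2.1,0.2,0.2,0,0,0,0,0],
)

```text
time_s: 19.32
ee_pos: [0.5974, 0.0992, 0.0738]
eef_rot: [1.0, -0.0, 0.0, 0.0]
ft_force: [-1.2, -0.6, -10.7]
grip_width: 0.142
```

Call:
jog_arm(
  series=[2.0,0.5,0.7,0,2.0,0.6,0.7,0,0,0,0,0],
)

```text
time_s: 19.57
ee_pos: [0.602, 0.098, 0.0733]
eef_rot: [1.0, -0.0, 0.001, 0.0]
ft_force: [-3.5, -1.6, -5.6]
grip_width: 0.143
```

```bash
for t in 67 -115.6 ; do python3 arc.py $t 4 26; done
```

```text
67.0 -> 63.0 [1.9, 0.9, 0.14, 0]
63.0 -> 59.0 [1.8, 1.0, 0.14, 0]
59.0 -> 55.0 [1.8, 1.1, 0.14, 0]
55.0 -> 51.0 [1.7, 1.3, 0.14, 0]
51.0 -> 47.0 [1.6, 1.4, 0.14, 0]
47.0 -> 43.0 [1.5, 1.5, 0.14, 0]
43.0 -> 39.0 [1.4, 1.6, 0.14, 0]
39.0 -> 35.0 [1.3, 1.7, 0.14, 0]
35.0 -> 31.0 [1.1, 1.8, 0.14, 0]
31.0 -> 27.0 [1.0, 1.8, 0.14, 0]
27.0 -> 23.0 [0.9, 1.9, 0.14, 0]
23.0 -> 19.0 [0.8, 2.0, 0.14, 0]
19.0 -> 15.0 [0.6, 2.0, 0.14, 0]
15.0 -> 11.0 [0.5, 2.0, 0.14, 0]
11.0 -> 7.0 [0.3, 2.1, 0.14, 0]
7.0 -> 3.0 [0.2, 2.1, 0.14, 0]
3.0 -> -1.0 [0.0, 2.1, 0.14, 0]
-1.0 -> -5.0 [-0.1, 2.1, 0.14, 0]
-5.0 -> -9.0 [-0.3, 2.1, 0.14, 0]
-9.0 -> -13.0 [-0.4, 2.1, 0.14, 0]
-13.0 -> -17.0 [-0.5, 2.0, 0.14, 0]
-17.0 -> -21.0 [-0.7, 2.0, 0.14, 0]
-21.0 -> -25.0 [-0.8, 1.9, 0.14, 0]
-25.0 -> -29.0 [-1.0, 1.9, 0.14, 0]
-29.0 -> -33.0 [-1.1, 1.8, 0.14, 0]
-33.0 -> -37.0 [-1.2, 1.7, 0.14, 0]
-115.6 -> -119.6 [-1.9, -1.0, 0.14, 0]
-119.6 -> -123.6 [-1.8, -1.1, 0.14, 0]
-123.6 -> -127.6 [-1.7, -1.2, 0.14, 0]
-127.6 -> -131.6 [-1.6, -1.3, 0.14, 0]
-131.6 -> -135.6 [-1.5, -1.4, 0.14, 0]
-135.6 -> -139.6 [-1.4, -1.5, 0.14, 0]
-139.6 -> -143.6 [-1.3, -1.6, 0.14, 0]
-143.6 -> -147.6 [-1.2, -1.7, 0.14, 0]
-147.6 -> -151.6 [-1.1, -1.8, 0.14, 0]
-151.6 -> -155.6 [-0.9, -1.9, 0.14, 0]
-155.6 -> -159.6 [-0.8, -1.9, 0.14, 0]
-159.6 -> -163.6 [-0.7, -2.0, 0.14, 0]
-163.6 -> -167.6 [-0.5, -2.0, 0.14, 0]
-167.6 -> -171.6 [-0.4, -2.1, 0.14, 0]
-171.6 -> -175.6 [-0.2, -2.1, 0.14, 0]
-175.6 -> -179.6 [-0.1, -2.1, 0.14, 0]
-179.6 -> -183.6 [0.1, -2.1, 0.14, 0]
-183.6 -> -187.6 [0.2, -2.1, 0.14, 0]
-187.6 -> -191.6 [0.3, -2.1, 0.14, 0]
-191.6 -> -195.6 [0.5, -2.0, 0.14, 0]
-195.6 -> -199.6 [0.6, -2.0, 0.14, 0]
-199.6 -> -203.6 [0.8, -1.9, 0.14, 0]
-203.6 -> -207.6 [0.9, -1.9, 0.14, 0]
-207.6 -> -211.6 [1.0, -1.8, 0.14, 0]
-211.6 -> -215.6 [1.2, -1.7, 0.14, 0]
-215.6 -> -219.6 [1.3, -1.7, 0.14, 0]
```

Call:
jog_arm(
  series=[1.9,0.9,0.3,0,1.8,1.0,0.3,0,1.7,1.1,0.3,0,0,0,0,0],
)

```text
time_s: 19.9
ee_pos: [0.6071, 0.0956, 0.0728]
eef_rot: [1.0, -0.0, 0.0, -0.0]
ft_force: [-5.2, -0.8, -3.0]
grip_width: 0.143
```

Call:
jog_arm(
  series=[0,0,0,0,0,0,0,0,0,0,-25,0,0,0,-25,0,-12.9,33.4,0,0,-12.9,33.4,0,0,-12.9,33.4,0,0,-12.9,33.4,0,0,-12.9,33.4,0,0,-12.9,33.4,0,0,0,0,20,0,0,0,28,0],
  grip=0.5,
)

```text
time_s: 20.9
ee_pos: [0.5338, -0.1085, 0.0794]
eef_rot: [1.0, -0.002, 0.007, 0.002]
ft_force: [-0.1, 0.5, -0.0]
grip_width: 0.503
```

Call:
jog_arm(
  series=[0,0,0,0,0,0,0,0,0,0,0,0,0,0,0,0,0,0,0,0],
  grip=0,
)

```text
time_s: 21.32
ee_pos: [0.53, -0.1047, 0.0751]
eef_rot: [1.0, 0.0, 0.001, 0.0]
ft_force: [-0.4, 1.1, -1.0]
grip_width: 0.142
```

Call:
jog_arm(
  series=[-1.9,-1,0.14,0,-1.8,-1.1,0.14,0,-1.7,-1.2,0.14,0,0,0,0,0],
)

```text
time_s: 21.65
ee_pos: [0.5255, -0.102, 0.0748]
eef_rot: [1.0, 0.0, 0.003, 0.001]
ft_force: [5.3, -0.2, -3.0]
grip_width: 0.15
```

Call:
jog_arm(
  series=[-1.6,-1.3,0.14,0,-1.5,-1.4,0.14,0,0,0,0,0],
)

```text
time_s: 21.9
ee_pos: [0.5223, -0.0994, 0.0745]
eef_rot: [1.0, -0.0, 0.003, 0.001]
ft_force: [5.0, -1.6, -1.4]
grip_width: 0.143
```

Call:
jog_arm(
  series=[0,0,0,0,0,0,0,0,0,0,-25,0,0,0,-25,0,-11.4,-26.2,0,0,-11.4,-26.2,0,0,-11.4,-26.2,0,0,-11.4,-26.2,0,0,-11.4,-26.2,0,0,0,0,20,0,0,0,29.5,0],
  grip=0.5,
)

```text
time_s: 22.82
ee_pos: [0.466, 0.0335, 0.0768]
eef_rot: [1.0, 0.001, 0.004, 0.0]
ft_force: [0.8, 0.6, 0.1]
grip_width: 0.497
```

Call:
jog_arm(
  series=[0,0,0,0,0,0,0,0,0,0,0,0,0,0,0,0,0,0,0,0],
  grip=0,
)

```text
time_s: 23.23
ee_pos: [0.4632, 0.0318, 0.0738]
eef_rot: [1.0, -0.001, -0.001, 0.0]
ft_force: [-1.7, -0.2, -4.0]
grip_width: 0.145
```

```bash
for t in -201.8 -29 ; do python3 arc.py $t 4 18; done
```

```text
-201.8 -> -205.8 [0.8, -1.9, 0.14, 0]
-205.8 -> -209.8 [1.0, -1.9, 0.14, 0]
-209.8 -> -213.8 [1.1, -1.8, 0.14, 0]
-213.8 -> -217.8 [1.2, -1.7, 0.14, 0]
-217.8 -> -221.8 [1.3, -1.6, 0.14, 0]
-221.8 -> -225.8 [1.4, -1.5, 0.14, 0]
-225.8 -> -229.8 [1.6, -1.4, 0.14, 0]
-229.8 -> -233.8 [1.6, -1.3, 0.14, 0]
-233.8 -> -237.8 [1.7, -1.2, 0.14, 0]
-237.8 -> -241.8 [1.8, -1.1, 0.14, 0]
-241.8 -> -245.8 [1.9, -0.9, 0.14, 0]
-245.8 -> -249.8 [1.9, -0.8, 0.14, 0]
-249.8 -> -253.8 [2.0, -0.7, 0.14, 0]
-253.8 -> -257.8 [2.0, -0.5, 0.14, 0]
-257.8 -> -261.8 [2.1, -0.4, 0.14, 0]
-261.8 -> -265.8 [2.1, -0.2, 0.14, 0]
-265.8 -> -269.8 [2.1, -0.1, 0.14, 0]
-269.8 -> -273.8 [2.1, 0.1, 0.14, 0]
-29.0 -> -33.0 [-1.1, 1.8, 0.14, 0]
-33.0 -> -37.0 [-1.2, 1.7, 0.14, 0]
-37.0 -> -41.0 [-1.3, 1.6, 0.14, 0]
-41.0 -> -45.0 [-1.4, 1.5, 0.14, 0]
-45.0 -> -49.0 [-1.5, 1.4, 0.14, 0]
-49.0 -> -53.0 [-1.6, 1.3, 0.14, 0]
-53.0 -> -57.0 [-1.7, 1.2, 0.14, 0]
-57.0 -> -61.0 [-1.8, 1.1, 0.14, 0]
-61.0 -> -65.0 [-1.9, 1.0, 0.14, 0]
-65.0 -> -69.0 [-1.9, 0.8, 0.14, 0]
-69.0 -> -73.0 [-2.0, 0.7, 0.14, 0]
-73.0 -> -77.0 [-2.0, 0.5, 0.14, 0]
-77.0 -> -81.0 [-2.1, 0.4, 0.14, 0]
-81.0 -> -85.0 [-2.1, 0.3, 0.14, 0]
-85.0 -> -89.0 [-2.1, 0.1, 0.14, 0]
-89.0 -> -93.0 [-2.1, -0.0, 0.14, 0]
-93.0 -> -97.0 [-2.1, -0.2, 0.14, 0]
-97.0 -> -101.0 [-2.1, -0.3, 0.14, 0]
```

Call:
jog_arm(
  series=[0.8,-1.9,0.2,0,1,-1.9,0.2,0,1.1,-1.8,0.2,0,0,0,0,0],
)

```text
time_s: 23.57
ee_pos: [0.4666, 0.0382, 0.0732]
eef_rot: [1.0, -0.0, 0.0, -0.0]
ft_force: [-3.1, 0.5, -0.4]
grip_width: 0.145
```

Call:
jog_arm(
  series=[1.2,-1.7,0.2,0,1.3,-1.6,0.2,0,0,0,0,0],
)

```text
time_s: 23.82
ee_pos: [0.4693, 0.0415, 0.0729]
eef_rot: [1.0, -0.0, 0.0, -0.0]
ft_force: [-4.0, 0.1, 1.5]
grip_width: 0.146
```

Call:
jog_arm(
  series=[0,0,0,0,0,0,0,0,0,0,-25,0,0,0,-25,0,32.6,14,0,0,32.6,14,0,0,32.6,14,0,0,32.6,14,0,0,32.6,14,0,0,32.5,14,0,0,0,0,20,0,0,0,30,0],
  grip=0.5,
)

```text
time_s: 24.82
ee_pos: [0.6709, -0.0448, 0.0773]
eef_rot: [1.0, -0.001, 0.006, 0.001]
ft_force: [-0.6, 0.2, -0.1]
grip_width: 0.503
```

Call:
jog_arm(
  series=[0,0,0,0,0,0,0,0,0,0,0,0,0,0,0,0,0,0,0,0],
  grip=0,
)

```text
time_s: 25.23
ee_pos: [0.6641, -0.0425, 0.0726]
eef_rot: [1.0, -0.0, 0.0, -0.0]
ft_force: [0.2, 1.8, -7.7]
grip_width: 0.142
```

Call:
jog_arm(
  series=[-1.1,1.8,0.2,0,-1.2,1.7,0.2,0,-1.3,1.6,0.2,0,0,0,0,0],
)

```text
time_s: 25.57
ee_pos: [0.6608, -0.0475, 0.0722]
eef_rot: [1.0, -0.0, 0.0, -0.001]
ft_force: [1.2, 4.0, -7.9]
grip_width: 0.145
```

Call:
jog_arm(
  series=[-1.4,1.5,0.3,0,-1.5,1.4,0.3,0,-1.6,1.3,0.3,0,0,0,0,0],
)

```text
time_s: 25.9
ee_pos: [0.6568, -0.0516, 0.0717]
eef_rot: [1.0, -0.0, 0.001, -0.001]
ft_force: [1.2, 5.2, -6.9]
grip_width: 0.143
```

Call:
jog_arm(
  series=[-1.7,1.2,0.3,0,-1.8,1.1,0.3,0,0,0,0,0],
)

```text
time_s: 26.15
ee_pos: [0.6542, -0.0535, 0.0715]
eef_rot: [1.0, -0.0, 0.002, -0.001]
ft_force: [5.3, 6.7, -8.0]
grip_width: 0.146
```

Call:
jog_arm(
  series=[-1.9,1.0,0.2,0,-1.9,0.8,0.2,0,0,0,0,0],
)

```text
time_s: 26.4
ee_pos: [0.6518, -0.0549, 0.0715]
eef_rot: [1.0, -0.0, 0.004, -0.001]
ft_force: [9.9, 7.4, -9.7]
grip_width: 0.146
```

Call:
jog_arm(
  series=[0,0,0,0,0,0,0,0,0,0,-25,0,0,0,-25,0,-30.1,-16.2,0,0,-30.1,-16.2,0,0,-30.1,-16.2,0,0,-30.1,-16.2,0,0,-30.1,-16.2,0,0,-30,-16.1,0,0,0,0,20,0,0,0,29,0],
  grip=0.5,
)

```text
time_s: 27.4
ee_pos: [0.4715, 0.0408, 0.0762]
eef_rot: [1.0, 0.001, 0.006, 0.001]
ft_force: [-0.0, -0.3, -0.4]
grip_width: 0.502
```

Call:
jog_arm(
  series=[0,0,0,0,0,0,0,0,0,0,0,0,0,0,0,0,0,0,0,0],
  grip=0,
)

```text
time_s: 27.82
ee_pos: [0.469, 0.0408, 0.0722]
eef_rot: [1.0, -0.0, 0.0, -0.0]
ft_force: [-4.1, 3.0, 2.4]
grip_width: 0.145
```

Call:
jog_arm(
  series=[1.1,-1.7,0.14,0,1.4,-1.6,0.14,0,0,0,0,0],
)

```text
time_s: 28.07
ee_pos: [0.4713, 0.0434, 0.0719]
eef_rot: [1.0, 0.0, -0.0, 0.001]
ft_force: [-5.0, -1.2, 3.6]
grip_width: 0.146
```

Call:
jog_arm(
  series=[1.6,-1.3,0.14,0,1.7,-1.2,0.14,0,0,0,0,0],
)

```text
time_s: 28.32
ee_pos: [0.4739, 0.0454, 0.0717]
eef_rot: [1.0, 0.0, -0.001, 0.001]
ft_force: [-7.9, -2.6, 6.4]
grip_width: 0.148
```

Call:
jog_arm(
  series=[1.7,-1.2,0.1,0,0,0,0,0,0,0,0,0],
)

```text
time_s: 28.57
ee_pos: [0.4751, 0.0462, 0.0716]
eef_rot: [1.0, 0.0, -0.002, 0.002]
ft_force: [-11.7, -4.5, 9.2]
grip_width: 0.144
```

Call:
jog_arm(
  series=[0,0,0,0,0,0,0,0,0,0,-25,0,0,0,-25,0,9.1,29.3,0,0,9.1,29.3,0,0,9.1,29.3,0,0,9.1,29.3,0,0,9.1,29.2,0,0,0,0,20,0,0,0,26,0,0,0,0,0],
  grip=0.5,
)

```text
time_s: 29.57
ee_pos: [0.5191, -0.0989, 0.0703]
eef_rot: [1.0, -0.001, -0.003, -0.001]
ft_force: [-1.1, 1.1, -0.3]
grip_width: 0.502
```

Call:
jog_arm(
  series=[0,0,0,0,0,0,0,0,0,0,0,0,0,0,0,0,0,0,0,0],
  grip=0,
)

```text
time_s: 29.98
ee_pos: [0.5226, -0.0991, 0.0762]
eef_rot: [1.0, 0.0, 0.002, 0.001]
ft_force: [0.0, -2.7, 3.3]
grip_width: 0.142
```

Call:
jog_arm(
  series=[-1.5,-1.3,0.1,0,-1.4,-1.4,0.1,0,0,0,0,0],
)

```text
time_s: 30.23
ee_pos: [0.5199, -0.0964, 0.0758]
eef_rot: [1.0, -0.0, 0.002, 0.001]
ft_force: [1.5, -3.0, 5.4]
grip_width: 0.138
```

Call:
jog_arm(
  series=[-1.3,-1.6,0.14,0,0,0,0,0],
)

```text
time_s: 30.4
ee_pos: [0.519, -0.0952, 0.0758]
eef_rot: [1.0, -0.0, 0.002, 0.001]
ft_force: [2.9, -4.7, 5.0]
grip_width: 0.146
```

Call:
jog_arm(
  series=[-1.2,-1.7,0.14,0,0,0,0,0,0,0,0,0],
)

```text
time_s: 30.65
ee_pos: [0.5183, -0.0941, 0.0757]
eef_rot: [1.0, -0.0, 0.003, 0.002]
ft_force: [4.0, -6.3, 4.4]
grip_width: 0.144
```

Call:
jog_arm(
  series=[-1.1,-1.8,0.14,0,0,0,0,0,0,0,0,0],
)

```text
time_s: 30.9
ee_pos: [0.5176, -0.093, 0.0757]
eef_rot: [1.0, 0.0, 0.003, 0.002]
ft_force: [4.3, -8.8, 2.3]
grip_width: 0.144
```

Call:
jog_arm(
  series=[-0.5,-0.9,0.05,0,0,0,0,0,0,0,0,0],
)

```text
time_s: 31.15
ee_pos: [0.5173, -0.0926, 0.0757]
eef_rot: [1.0, 0.0, 0.004, 0.003]
ft_force: [5.3, -10.5, 1.3]
grip_width: 0.145
```

Call:
jog_arm(
  series=[0,0,0,0,0,0,0,0,0,0,-25,0,0,0,-25,0,15.3,-31.1,0,0,15.3,-31.1,0,0,15.3,-31.1,0,0,15.3,-31.1,0,0,15.3,-31.1,0,0,15.3,-31.1,0,0,0,0,20,0,0,0,31,0],
  grip=0.5,
)

```text
time_s: 32.15
ee_pos: [0.6089, 0.0996, 0.0753]
eef_rot: [1.0, 0.001, 0.003, -0.001]
ft_force: [1.0, -0.8, 1.2]
grip_width: 0.496
```

Call:
jog_arm(
  series=[0,0,0,0,0,0,0,0,0,0,0,0,0,0,0,0,0,0,0,0],
  grip=0,
)

```text
time_s: 32.57
ee_pos: [0.6047, 0.096, 0.0718]
eef_rot: [1.0, -0.001, -0.002, 0.0]
ft_force: [-2.3, -2.7, -8.5]
grip_width: 0.146
```

Call:
jog_arm(
  series=[1.7,1.1,0.3,0,1.7,1.2,0.3,0,0,0,0,0],
)

```text
time_s: 32.82
ee_pos: [0.6083, 0.0937, 0.0714]
eef_rot: [1.0, -0.0, -0.002, 0.0]
ft_force: [-5.1, -3.8, -6.0]
grip_width: 0.146
```

Call:
jog_arm(
  series=[1.6,1.3,0.2,0,0,0,0,0],
)

```text
time_s: 32.98
ee_pos: [0.6098, 0.0924, 0.0713]
eef_rot: [1.0, -0.0, -0.002, 0.0]
ft_force: [-4.0, -2.1, -6.3]
grip_width: 0.144
```

Call:
jog_arm(
  series=[1.6,1.4,0.2,0,1.5,1.5,0.2,0,0,0,0,0],
)

```text
time_s: 33.23
ee_pos: [0.6127, 0.0895, 0.0709]
eef_rot: [1.0, -0.0, -0.002, 0.0]
ft_force: [-6.4, -2.3, -5.6]
grip_width: 0.143
```

Call:
jog_arm(
  series=[1.4,1.6,0.2,0,0,0,0,0],
)

```text
time_s: 33.4
ee_pos: [0.6136, 0.0883, 0.0709]
eef_rot: [1.0, -0.001, -0.003, -0.0]
ft_force: [-8.2, -1.3, -4.3]
grip_width: 0.144
```

Call:
jog_arm(
  series=[0.8,2.0,0.14,0,0,0,0,0,0,0,0,0],
)

```text
time_s: 33.65
ee_pos: [0.6143, 0.0872, 0.0708]
eef_rot: [1.0, -0.001, -0.003, -0.001]
ft_force: [-8.2, 1.5, -3.0]
grip_width: 0.145
```

Call:
jog_arm(
  series=[0.8,2.0,0.14,0,0,0,0,0,0,0,0,0],
)

```text
time_s: 33.9
ee_pos: [0.615, 0.0861, 0.0708]
eef_rot: [1.0, -0.001, -0.003, -0.002]
ft_force: [-9.1, 4.8, -2.7]
grip_width: 0.143
```

Call:
jog_arm(
  series=[0.6,1.3,0.1,0,0,0,0,0,0,0,0,0],
)

```text
time_s: 34.15
ee_pos: [0.6153, 0.0856, 0.0708]
eef_rot: [1.0, -0.001, -0.003, -0.002]
ft_force: [-9.3, 6.7, -3.4]
grip_width: 0.144
```

Call:
jog_arm(
  series=[0,0,0,0,0,0,0,0,0,0,-25,0,0,0,-25,0,7.3,27.9,0,0,7.3,27.9,0,0,7.3,27.9,0,0,7.3,27.9,0,0,7.3,27.9,0,0,0,0,20,0,0,0,29,0,0,0,0,0],
  grip=0.5,
)

```text
time_s: 35.15
ee_pos: [0.6528, -0.0572, 0.0686]
eef_rot: [1.0, -0.001, -0.002, -0.0]
ft_force: [-1.5, 0.0, -2.4]
grip_width: 0.502
```

Call:
jog_arm(
  series=[0,0,0,0,0,0,0,0,0,0,0,0,0,0,0,0,0,0,0,0],
  grip=0,
)

```text
time_s: 35.57
ee_pos: [0.6561, -0.0549, 0.0745]
eef_rot: [1.0, 0.0, 0.002, -0.001]
ft_force: [0.2, 5.1, 2.1]
grip_width: 0.146
```

Call:
jog_arm(
  series=[-1.2,0.2,0,0,0,0,0,0,0,0,0,0],
)

```text
time_s: 35.82
ee_pos: [0.6559, -0.0549, 0.0746]
eef_rot: [1.0, 0.0, 0.004, -0.001]
ft_force: [4.6, 6.5, 0.3]
grip_width: 0.143
```

Call:
jog_arm(
  series=[-0.8,0.2,0,0,0,0,0,0,0,0,0,0],
)

```text
time_s: 36.07
ee_pos: [0.6558, -0.055, 0.0746]
eef_rot: [1.0, 0.0, 0.004, -0.001]
ft_force: [6.5, 7.2, -2.2]
grip_width: 0.143
```

Call:
jog_arm(
  series=[-0.6,0.2,0,0,0,0,0,0,0,0,0,0],
)

```text
time_s: 36.32
ee_pos: [0.6557, -0.055, 0.0747]
eef_rot: [1.0, -0.0, 0.005, -0.001]
ft_force: [8.3, 7.0, -3.1]
grip_width: 0.144
```

Call:
jog_arm(
  series=[0,0,0,0,0,0,0,0,0,0,-25,0,0,0,-25,0,-29.7,-17,0,0,-29.7,-17,0,0,-29.7,-17,0,0,-29.7,-17,0,0,-29.7,-17,0,0,-29.7,-17,0,0,0,0,20,0,0,0,31,0],
  grip=0.5,
)

```text
time_s: 37.32
ee_pos: [0.4763, 0.0456, 0.0755]
eef_rot: [1.0, 0.001, 0.006, 0.001]
ft_force: [2.3, -0.7, -0.4]
grip_width: 0.498
```

Call:
jog_arm(
  series=[0,0,0,0,0,0,0,0,0,0,0,0,0,0,0,0,0,0,0,0],
  grip=0,
)

```text
time_s: 37.73
ee_pos: [0.4736, 0.0456, 0.0715]
eef_rot: [1.0, -0.0, -0.0, -0.001]
ft_force: [-3.8, 4.9, -3.3]
grip_width: 0.144
```

Call:
jog_arm(
  series=[0.7,-0.5,0,0,0,0,0,0,0,0,0,0],
)

```text
time_s: 37.98
ee_pos: [0.4737, 0.0457, 0.0714]
eef_rot: [1.0, -0.0, -0.001, -0.0]
ft_force: [-5.2, 1.8, -0.9]
grip_width: 0.145
```

Call:
jog_arm(
  series=[1.0,-0.8,0,0,0,0,0,0,0,0,0,0],
)

```text
time_s: 38.23
ee_pos: [0.4738, 0.0458, 0.0714]
eef_rot: [1.0, -0.0, -0.003, 0.001]
ft_force: [-7.6, 0.1, 2.1]
grip_width: 0.145
```

Call:
jog_arm(
  series=[0.6,-0.5,0,0,0,0,0,0,0,0,0,0],
)

```text
time_s: 38.48
ee_pos: [0.474, 0.046, 0.0713]
eef_rot: [1.0, -0.0, -0.003, 0.001]
ft_force: [-10.9, -1.7, 3.6]
grip_width: 0.146
```

Call:
jog_arm(
  series=[0,0,0,0,0,0,0,0,0,0,0,0,0,0,-25,0,0,0,-30,0,0,0,-35,0,-30,0,-35,0,-30,0,-20,0,-30,0,0,0,0,0,0,0,0,0,0,0],
  grip=0.5,
)

```text
time_s: 39.4
ee_pos: [0.3892, 0.0469, 0.214]
eef_rot: [1.0, -0.0, 0.002, 0.0]
ft_force: [0.9, -0.1, 0.1]
grip_width: 0.5
```

```bash
python3 - <<'E'
from h import *
import cv2
s=robot.sense();print(s["ee_pos"],s["ft_force"])
a=viewer.grab_frame("side")[150:300,150:400,::-1]
b=viewer.grab_frame("top")[:,:,::-1]
cv2.imwrite("pics/s3.png",cv2.resize(a,(800,480),interpolation=cv2.INTER_CUBIC))
cv2.imwrite("pics/t3.png",b)
E
```

```text
[0.38915094 0.04688506 0.21398665] [ 0.93223832 -0.12526519  0.1367004 ]
```

View pics/s3.png

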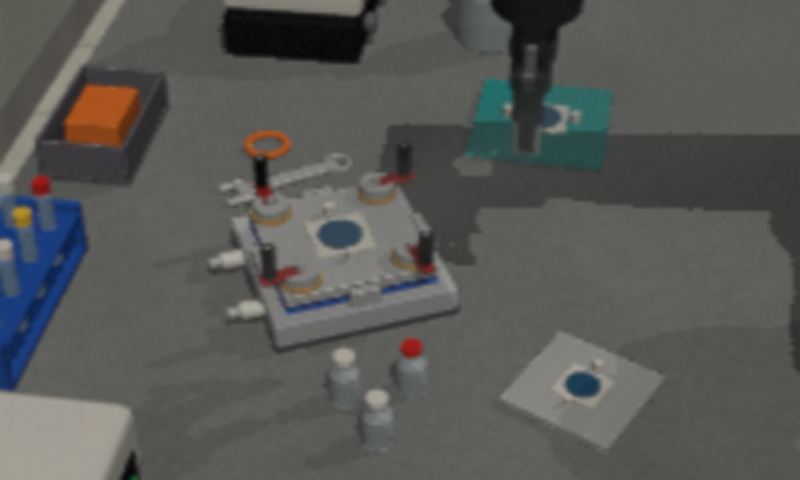

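View pics/t3.png

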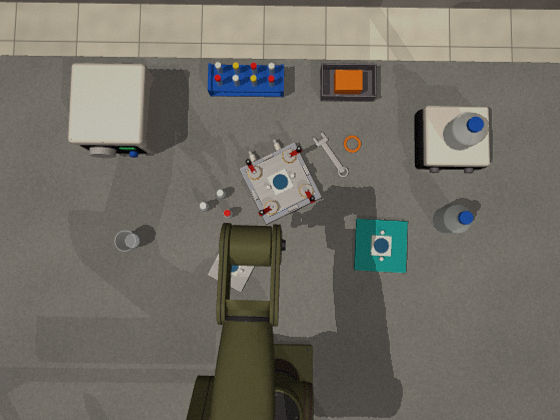

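The cell at (280,183) is closed, with all four cranks turned about 110°. The vials, wrench, ring, bottle and beaker sit where they were, and the gripper is clear.

```bash
python3 -c "
from station import robot
print(robot.sign_off())"
```

```text
the job is handed in; nothing more can be done
None
```

I tightened all four screws crosswise, in three part-turn rounds and then a last one to snug, and handed the job in at about 39.5 s. Sign-off gives no verdict, so I don't know the official result.

- **Travel:** each crank turned about 106–114° (roughly 3.7–4.0 mm). The four agree within 0.3 mm, which fits their unknown starting depths and a level cover.
- **Push at the handle when snug:** the near crank took about 12.2 N, the far one 12.1 N, the right one 11.8 N and the left one 10.6 N. All are inside the 9–13 N band. The force climbed steeply at the end on every screw, as it should on the seats.
- **Re-check:** I gripped the far and near cranks again and pushed to about 10 N. Neither moved more than about 0.4 mm. I did not re-check the right and left cranks.
- **Not measured directly:** I judged the force of each screw on the cover and the cover's level only from handle push, travel and the pictures.
- **Bench:** the last pictures, checked by eye, showed the bystanders and the two look-alike plates in place. The gripper was open and clear of everything.

Sideways loads while turning reached about 8 N, because my first estimate of the screw axes was about 2 mm off. I corrected that after the first round.

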